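# Wipe the trimming board clean and square up the block

### The arm

A 6-joint arm with a two-finger parallel gripper is mounted at the origin on the work surface. World frame = base frame: x ahead of the robot, y to its left, z up, the work surface at z = 0. Lengths are in m, angles in rad, forces in N, time in s.
With the tool pointing down it reaches from about 0.35 to 0.975 m from the base axis. Payload 4.9 kg.
Tool frame: the origin (TCP) lies midway between the tips of the shut fingers; the grasp point (between the pads) lies 19 mm behind it; z points along the fingers, y is the line along which they close (so a half turn about z gives the same grasp; the last joint's range is limited). The gripper opens to 85 mm and grips with 20 to 120 N. Pads are 22 mm wide; open, the fingers measure 114 mm over their backs; the gripper's body (76 mm by 85 mm) begins 54 mm behind the grasp point. The pads swing forward as they close: fully open they stand 13 mm farther back than shut.
Start: joints at [1.225, 0.053, 1.613, -0, 1.476, -0.119], TCP at [0.141, 0.609, 0.231] pointing down, gripper open.
Joint ranges: [-3.01, 3.01], [-1.01, 2.22], [0.06, 2.58], [-1.02, 4.17], [0.09, 2.62], [-3.14, 3.14]. Speed limits (rad/s): [2.57, 2.57, 3.14, 3.14, 3.14, 3.14].

### API

Orientations are given as a unit quaternion [w, x, y, z].
In Python, from plant import manip, eyes gives the robot as it stands (manip), with the cameras (eyes).
- The arm moves only by the shell command python3 shift.py 'ROWS'. ROWS is a JSON list of rows, 1 to 5 of them, each of 7 numbers: the opening from 0.0 (shut) to 1.0 (fully open), then dx, dy, dz in m, then a rotation vector rx, ry, rz in rad; each row shifts and turns the commanded pose from where the row before left it, along the tool's axes as they then stand; what a row does not reach is not made up. A row lasts 1/8 s, in which the tool goes at most 0.0625 m and 0.188 rad, less where a joint would pass 70% of its speed; a pose out of reach is approached as far as the arm can. The fingers move at their own pace and stop on an object; the grip force is fixed at half the most. Time passes only in rows, so rows that do not move let the fingers close. It prints the time, the measured TCP pose, the force, the opening and the grip force at its end.
- manip.state(): the state, without advancing time (a new reading comes with each control period).
- eyes.grab_frame(name): name is "scene" or "top"; returns the picture (420x560x3 uint8, red, green, blue); there is no depth.
- eyes.camera_params(name): a dict with "intrinsics" (3x3 intrinsics, pixels), "xyz" and "orientation" of the camera in the world. Camera axes: x right, y down, z forward; pixel columns grow to the right and rows downward; lengths in m; the calibration is good to about 2 mm. A picture is of the moment at which its call begins. camera_params takes no time and is no camera call.
- manip.job_done(): hands the job in; it is judged then, once.
The state is a dict: "time": time; "joint_pos": joint angles; "joint_vel": joint speeds; "joint_efforts": joint torques, N m; "tool_pos": TCP position; "tool_rot": TCP orientation; "contact_force": force on the tool from outside, world axes, zero at the start; "ft_torque": the same for the moment, N m; "gripper_width": opening from 0.0 (shut) to 1.0 (fully open); "grasp_force": force on a finger pad.
Only numpy, scipy, OpenCV 4.12 (cv2) and the standard library are available. Lean on these libraries where they do the work, as an engineer would, in place of code of your own. Each camera call takes 0.05 s, during which the arm holds its last target. There are 200 camera calls.

### The job

Use the wooden block to wipe all four rubber off-cuts along the sloping trimming board and off its open end into the metal tray; do not touch the off-cuts with the fingers. Then check the cleaned corner with the block: press it flat on the board into the corner, its end against the lower ledge and its long side against the side stop, and leave it there, flush without gaps. Leave the other things on the bench where they are.

Things in the scene. Friction and masses are not known exactly. Their poses are not given: they have to be found in the camera images.
- block: wooden squaring block, 160 g, same end for end: foot 110 mm long (x), 28 thick (y), 32 high (z); on its middle a grip 70 long, 28 thick, up to 70 mm above the underside. Origin at the centre of its underside. Starts upright on the bench left or right of the board, x axis roughly along the robot's x. Grip it across the 28 mm; wipe with its underside on the board, a long side leading
- board: fixed wooden board sloping 25 degrees, rising away from the robot. Origin at the inner corner where surface, ledge and side stop meet, 75 mm above the bench; x up the slope (surface to x = 153 mm), y along the ledge away from the stop (to the open end, y = 270 mm), z square out of the surface. The off-cuts start between y = 75 and 215 mm, below x = 92 mm; the block fits between stop and off-cuts
- ledge: fixed aluminium strip along the lower edge of the board, 12 mm thick and standing 12 mm above the surface; same frame as the board, its inner face at x = 0. It ends with the board at the open end
- stop: fixed aluminium strip up the side of the board, 12 mm thick and standing 14 mm above the surface; same frame as the board, its inner face at y = 0
- tray: fixed open aluminium tray on the bench below the board's open end, 200 x 150 x 45 mm outside, 4 mm walls; origin at the centre of its underside, z up, x and y level (y runs away from the board). Its inside begins 11 mm under the board's open end and runs 131 mm beyond it
- chip0: hard black rubber heel off-cut, a flat rectangular slab 24 x 34 x 10 mm, about 11 g, grippy on the wood; origin at the centre of one flat face (its underside at the start), z through its thickness. It starts lying on the sloping board
- chip1: hard black rubber heel off-cut, a flat rectangular slab 24 x 30 x 10 mm, about 11 g, grippy on the wood; origin at the centre of one flat face (its underside at the start), z through its thickness. It starts lying on the sloping board
- chip2: hard black rubber heel off-cut, a flat rectangular slab 26 x 32 x 10 mm, about 11 g, grippy on the wood; origin at the centre of one flat face (its underside at the start), z through its thickness. It starts lying on the sloping board
- chip3: hard black rubber heel off-cut, a flat rectangular slab 22 x 36 x 10 mm, about 11 g, grippy on the wood; origin at the centre of one flat face (its underside at the start), z through its thickness. It starts lying on the sloping board
- jar: bystander: amber jar, 58 mm across, 75 mm high, standing on the bench on the other side of the board than the block; origin under its centre
- tape: bystander: flat roll of tape, 100 mm across, 25 mm high, on the bench right of the board; origin under its centre
- dye: bystander: small black bottle, 44 mm across, 100 mm high, beyond the board; origin under its centre
- glue: bystander: bottle, 60 mm across, 150 mm high, left of and beyond the tray; origin under its centre
- screwdriver: bystander: screwdriver lying on the bench on the left; origin under it

How it is judged:
On the way, in this order (a step that is already met when the one before it is completed fails the run):
1. all four off-cuts lie in the tray (x of chip0 in the frame of tray between -0.1 and 0.1 m and y of chip0 in the frame of tray between -0.075 and 0.075 m and z of each of chip0, chip1, chip2, chip3 in the frame of tray below 0.045 m and x of chip1 in the frame of tray between -0.1 and 0.1 m and y of chip1 in the frame of tray between -0.075 and 0.075 m and x of chip2 in the frame of tray between -0.1 and 0.1 m and y of chip2 in the frame of tray between -0.075 and 0.075 m and x of chip3 in the frame of tray between -0.1 and 0.1 m and y of chip3 in the frame of tray between -0.075 and 0.075 m), for 0.2 s.
2. the block, upright on the board, is pressed against the ledge and the side stop at once, with more than 1.5 N on each (contact force between block and ledge above 1.5 N and contact force between block and stop above 1.5 N and x of block in the frame of board between 0.052 and 0.0585 m and y of block in the frame of board between 0.011 and 0.0175 m and z of block in the frame of board between -0.003 and 0.003 m and angle between the z axis of block and the z axis of board, either way round below 0.05 rad and angle between the x axis of block and the x axis of board, either way round below 0.05 rad), for 0.2 s.
At the end, for the whole second after the job is handed in: all four off-cuts at rest in the tray, below its rim; the block released and at rest in the corner, on the board, against ledge and stop: gaps under about 3 mm, within 0.05 rad of flush; other things within 30 mm of their starts, bottles, jar and roll not knocked over (all of step 1 and x of block in the frame of board between 0.052 and 0.0585 m and y of block in the frame of board between 0.011 and 0.0175 m and z of block in the frame of board between -0.003 and 0.003 m and angle between the z axis of block and the z axis of board, either way round below 0.05 rad and angle between the x axis of block and the x axis of board, either way round below 0.05 rad and linear speed of each of block, chip0, chip1, chip2, chip3 below 0.02 m/s); the robot touches nothing.
It fails at once if the fingers touch an off-cut (contact force between the fingers and chip0 above 0.5 N or contact force between the fingers and chip1 above 0.5 N or contact force between the fingers and chip2 above 0.5 N or contact force between the fingers and chip3 above 0.5 N).
It fails at once if another thing on the bench is moved by more than 30 mm or knocked over (distance of any of jar, tape, dye, glue, screwdriver from where it was at the start of the episode above 0.03 m or angle between any of jar, tape, dye, glue's own z axis and vertical above 0.5 rad).
It also fails if it takes over 61 s, if anything falls off the work surface, if the arm or the gripper's body presses on something with over 40 N, if the wrist force passes 120 N, or if a joint passes its speed limit or range.

## Working session

There is one attempt and no reset: what is moved stays moved. The work goes in short steps, Python scripts to look and compute and a shell command to move; the robot and the scene stay as the last step left them, time stands still between calls to the robot, and variables do not carry over. Pictures are saved under pics/ and viewed, at most 10 in all, crops included, and the job is handed in when it is done.

```bash
ls; mkdir -p pics
python3 - <<'E'
from plant import manip, eyes
import cv2
print(manip.state())
for n in("scene","top"):
    print(n,eyes.camera_params(n)); cv2.imwrite(f"pics/{n}0.png",eyes.grab_frame(n)[:,:,::-1])
E
```

```text
pics
plant.py
shift.py
{'time': 0.0, 'joint_pos': array([ 1.22495433e+00,  5.33543397e-02,  1.61431863e+00, -4.19508108e-05,
        1.47601112e+00, -1.19033310e-01]), 'joint_vel': array([-0.00061582, -0.00061439,  0.00102624,  0.00068092,  0.0001079 ,
        0.00093726]), 'joint_efforts': array([ 9.83674181e-04, -3.93699217e+01, -3.70167661e+01, -2.14666863e-05,
        7.20098469e-03, -2.41951687e-05]), 'tool_pos': array([0.14035667, 0.60838128, 0.23004988]), 'tool_rot': array([-2.20563883e-04,  1.13159371e-01,  9.93576299e-01, -1.02240626e-03]), 'contact_force': array([ 0.94720955, -0.64096953,  0.17939344]), 'ft_torque': array([ 0.04813784,  0.02516514, -0.02129564]), 'grasp_force': 0.0, 'gripper_width': 1.000629199652656}
scene {'intrinsics': array([[424.38414908,   0.        , 278.05313178],
       [  0.        , 424.38414908, 210.36744589],
       [  0.        ,   0.        ,   1.        ]]), 'xyz': array([ 0.87318291, -0.43163535,  0.87950385]), 'orientation': array([-0.27217992,  0.917693  ,  0.27732887, -0.08274267])}
top {'intrinsics': array([[462.68164588,   0.        , 279.05779946],
       [  0.        , 462.68164588, 208.98948363],
       [  0.        ,   0.        ,   1.        ]]), 'xyz': array([0.49795851, 0.0189713 , 1.1726723 ]), 'orientation': array([-0.03812737,  0.71053194, -0.70189881,  0.03207387])}
```

View pics/scene0.png

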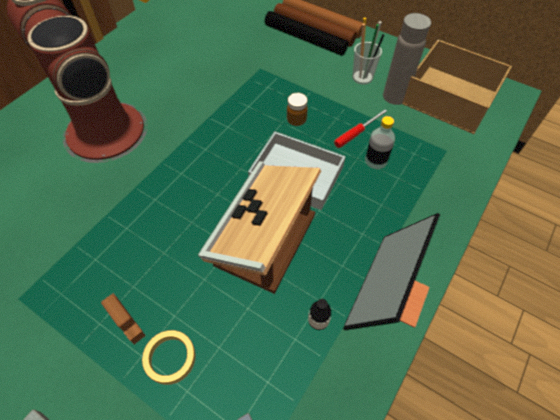

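View pics/top0.png

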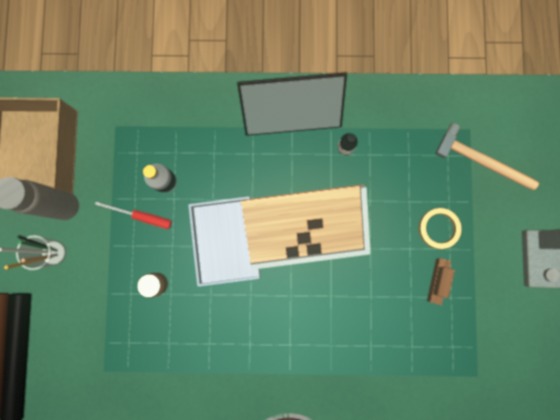

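The scene view shows the board with its four chips at about (250,207), the block at (122,318), the tape at (168,357) and the tray at (300,165). The top view shows the board over cols 243–368 and rows 187–266, with the stop on the right and the ledge at the bottom. There the block is at (442,282), the tape at (441,228) and the tray at (222,240).

```bash
cat > h.py <<'E'
import numpy as np, cv2
from scipy.spatial.transform import Rotation as R
from plant import manip, eyes
P={n:eyes.camera_params(n) for n in("scene","top")}
def Rq(q): return R.from_quat([q[1],q[2],q[3],q[0]]).as_matrix()
def ray(n,u):
    p=P[n]; d=Rq(p["orientation"])@np.linalg.solve(p["intrinsics"],[u[0],u[1],1.]); return p["xyz"],d/np.linalg.norm(d)
def plane(n,u,z=0.,nrm=(0,0,1),pt=None):
    o,d=ray(n,u); nrm=np.array(nrm,float); pt=np.array([0,0,z]) if pt is None else pt
    return o+d*((pt-o)@nrm)/(d@nrm)
def tri(us,ut):
    (a,d),(b,e)=ray("scene",us),ray("top",ut)
    s,t=np.linalg.lstsq(np.c_[d,-e],b-a,rcond=None)[0]; p,q=a+s*d,b+t*e
    return (p+q)/2,np.linalg.norm(p-q)
def proj(n,X):
    p=P[n]; c=Rq(p["orientation"]).T@(np.asarray(X)-p["xyz"]); k=p["intrinsics"]@c; return k[:2]/k[2]
E
python3 - <<'E'
import cv2,numpy as np
s=cv2.imread("pics/scene0.png");t=cv2.imread("pics/top0.png")
f=lambda i,c,r,w,h,k:cv2.resize(i[r:r+h,c:c+w],None,fx=k,fy=k,interpolation=cv2.INTER_CUBIC)
o=np.vstack([np.hstack([f(t,240,180,133,100,3),f(t,420,255,57,43,7)])[:300,:798] if 0 else np.hstack([cv2.resize(f(t,240,180,133,100,3),(400,300)),cv2.resize(f(t,415,250,60,45,1),(400,300),interpolation=cv2.INTER_CUBIC)]),
 np.hstack([cv2.resize(s[155:290,190:370],(400,300),interpolation=cv2.INTER_CUBIC),cv2.resize(s[290:350,85:165],(400,300),interpolation=cv2.INTER_CUBIC)])])
cv2.imwrite("pics/c1.png",o)
for n,i,pts in(("s",s,[(115,305),(133,330),(165,200+20),(280,200),(250,207),(215,230),(310,180)]),("t",t,[(436,284),(446,276),(300,210),(315,224),(300,262),(366,210),(220,240)])):
    h=cv2.cvtColor(i,cv2.COLOR_BGR2HSV)
    print(n,[(p,h[p[1],p[0]].tolist()) for p in pts])
E
```

```text
s [((115, 305), [14, 154, 157]), ((133, 330), [14, 159, 160]), ((165, 220), [81, 219, 100]), ((280, 200), [17, 128, 225]), ((250, 207), [45, 13, 39]), ((215, 230), [48, 22, 213]), ((310, 180), [21, 121, 243])]
t [((436, 284), [19, 97, 76]), ((446, 276), [14, 123, 156]), ((300, 210), [20, 95, 236]), ((315, 224), [21, 63, 81]), ((300, 262), [68, 26, 217]), ((366, 210), [62, 15, 225]), ((220, 240), [99, 15, 234])]
```

View pics/c1.png

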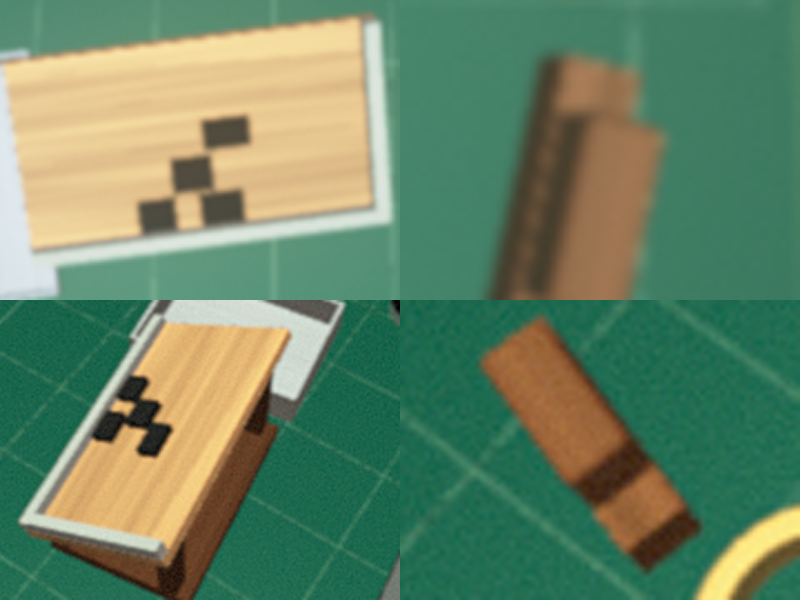

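The composite shows the four chips clustered, two of them against the ledge. The block lies with its grip-top corners at scene ≈(101,302), (114,293), (132,318) and (120,327), and its lit faces are clear in both views.

Run:
```python
from h import *
np.set_printoptions(precision=4,suppress=True)
s=cv2.imread("pics/scene0.png");t=cv2.imread("pics/top0.png")
def big(m):
    c=max(cv2.findContours(m,0,cv2.CHAIN_APPROX_NONE)[0],key=cv2.contourArea);return c[:,0]
def win(m,c0,c1,r0,r1):
    o=np.zeros_like(m);o[r0:r1,c0:c1]=m[r0:r1,c0:c1];return o
def quad(c):
    # refine 4 lines from approx poly
    h=cv2.convexHull(c)
    for e in np.arange(1,20,.5):
        q=cv2.approxPolyDP(h,e,True)[:,0]
        if len(q)<=4:break
    L=[]
    for i in range(4):
        a,b=q[i].astype(float),q[(i+1)%4].astype(float);d=b-a;l=np.linalg.norm(d);d/=l
        w=c-a;al=w@d;off=np.abs(w[:,0]*d[1]-w[:,1]*d[0])
        p=c[(off<2.0)&(al>.12*l)&(al<.88*l)].astype(np.float32)
        vx,vy,x,y=cv2.fitLine(p,cv2.DIST_HUBER,0,.01,.01)[:,0]
        nn=np.array([vy,-vx]); 
        # push out half pixel
        cen=c.mean(0); k=nn@[x,y]; k+=.5*np.sign(k-nn@cen); L.append((nn,k))
    return np.array([np.linalg.solve([L[i-1][0],L[i][0]],[L[i-1][1],L[i][1]]) for i in range(4)])
Q={}
for n,i,w in(("scene",s,(195,330,155,285)),("top",t,(235,372,180,272))):
    hs=cv2.cvtColor(i,cv2.COLOR_BGR2HSV)
    m=cv2.inRange(hs,(10,60,150),(28,255,255)); dark=cv2.inRange(hs,(0,0,0),(180,255,110)); 
    m=win(m,*w)
    m=cv2.morphologyEx(m,cv2.MORPH_OPEN,np.ones((3,3)))
    Q[n]=quad(big(m));print(n,"board",Q[n].tolist())
# grip top
for n,i,w in(("scene",s,(90,150,285,350)),("top",t,(425,462,255,308))):
    hs=cv2.cvtColor(i,cv2.COLOR_BGR2HSV)
    m=win(cv2.inRange(hs,(5,100,120),(20,255,255)),*w)
    c=big(m);print(n,"block bright",len(c),cv2.minAreaRect(c),cv2.contourArea(c))
    full=win(cv2.inRange(hs,(0,60,20),(28,255,255)),*w);print("full",cv2.minAreaRect(big(full)), cv2.boundingRect(big(full)))
    for r in hs[w[2]+5:w[3]:6,w[0]:w[1]:2,2][:0]:print(r)
    if n=="top": 
        for r in range(258,306,3): print(r,hs[r,428:460,2].tolist())
```

```text
scene board [[322.3162703192005, 167.07620021439564], [270.31231247628205, 264.56865771545785], [208.30495753866182, 251.30350570008414], [263.43096457053446, 165.06684023686267]]
top board [[359.62902255705774, 184.3234391004246], [363.21303171995675, 248.27352212402917], [250.80689013433638, 262.5560235234335], [240.84087300630375, 199.5823029317334]]
scene block bright 69 ((115.31352233886719, 309.6810607910156), (30.290843963623047, 14.704292297363281), 53.97262954711914) 403.5
full ((122.24240112304688, 318.5557861328125), (53.21547317504883, 16.528324127197266), 52.765167236328125) (101, 294, 44, 50)
top block bright 115 ((442.4525146484375, 281.6458435058594), (16.240962982177734, 43.624691009521484), 12.33908748626709) 404.5
full ((441.5830383300781, 281.5180358886719), (19.288612365722656, 45.03508377075195), 12.264774322509766) (428, 259, 26, 46)
258 [131, 131, 131, 131, 130, 130, 127, 118, 106, 96, 97, 104, 115, 122, 124, 124, 126, 127, 126, 125, 130, 139, 140, 132, 126, 126, 126, 126, 125, 125, 124, 125]
261 [131, 130, 131, 131, 130, 128, 117, 96, 72, 73, 93, 130, 157, 16
[... 1616 characters left out ...]
122, 127, 127, 125, 125, 124, 124, 124, 125, 124]
294 [86, 68, 75, 95, 119, 126, 113, 101, 101, 115, 133, 145, 149, 153, 154, 156, 159, 160, 158, 152, 136, 119, 132, 135, 130, 126, 124, 125, 124, 124, 124, 124]
297 [75, 70, 89, 125, 152, 159, 157, 156, 153, 153, 153, 152, 150, 145, 136, 124, 123, 126, 125, 118, 122, 135, 146, 146, 137, 131, 130, 131, 131, 134, 136, 137]
300 [74, 84, 115, 144, 155, 157, 155, 155, 155, 157, 157, 157, 156, 148, 123, 123, 126, 127, 127, 126, 126, 128, 133, 133, 129, 126, 124, 125, 124, 124, 124, 124]
303 [129, 128, 127, 125, 123, 121, 119, 122, 131, 140, 144, 148, 146, 128, 123, 126, 126, 126, 127, 126, 126, 127, 129, 130, 127, 126, 125, 124, 124, 124, 124, 124]
```

Run:
```python
from h import *
np.set_printoptions(precision=4,suppress=True)
print("grip top centre",tri((116.7,310.1),(445.0,282.2)))
A=[plane("scene",u,.07) for u in((101.4,302),(113.6,293.2),(132.4,318),(120.4,327.4))]
print(np.array(A),[np.linalg.norm(A[i]-A[i-1]) for i in range(4)])
T0,T1=plane("top",(442.2,270),.07),plane("top",(437.6,291),.07);d=T0-T1;print("yaw top deg",np.degrees(np.arctan2(d[1],d[0])))
d=A[1]-A[2]; print("yaw sc",np.degrees(np.arctan2(-d[1],-d[0]))); d=A[0]-A[3];print(np.degrees(np.arctan2(-d[1],-d[0])))
# whole footprint in scene: end of foot
print("tape",plane("top",(441,228),.025),"tray L",plane("top",(222,240),.02))
S=[(263.43,165.07),(322.32,167.08),(270.31,264.57),(208.3,251.3)];T=[(250.81,262.56),(240.84,199.58),(359.63,184.32),(363.21,248.27)]
X=[]
for n,a,b in zip(["0,270","153,270","153,0","0,0"],S,T):
    p,e=tri(a,b);X.append(p);print(n,p,e)
# fit board with slope 25 using top corners: unknown corner, yaw
from scipy.optimize import least_squares
L=np.array([[0,.27,0],[.153,.27,0],[.153,0,0],[0,0,0]])
def pose(v): return R.from_euler('z',v[3])*R.from_euler('y',-v[4])
def f(v,scene=True):
    r=pose(v).as_matrix();W=L@r.T+v[:3]
    e=[proj("top",w)-t for w,t in zip(W,T)]
    if scene: e+=[proj("scene",w)-t for w,t in zip(W[:2],S[:2])]
    return np.ravel(e)
r=least_squares(f,[.4,-.18,.075,.1,.436]);print(r.x,np.degrees(r.x[3:]),r.fun)
```

```text
grip top centre (array([ 0.4397, -0.3655,  0.0607]), np.float64(0.002344000324390232))
[[ 0.4079 -0.3704  0.07  ]
 [ 0.4146 -0.3436  0.07  ]
 [ 0.4827 -0.3599  0.07  ]
 [ 0.4766 -0.3863  0.07  ]] [np.float64(0.07048885657984964), np.float64(0.027622178002638064), np.float64(0.06999388988959837), np.float64(0.027068981635880014)]
yaw top deg -13.587725497687169
yaw sc -13.509886794568926
-13.060456660301192
tape [ 0.5697 -0.372   0.025 ] tray L [0.5335 0.1706 0.02  ]
0,270 [0.4796 0.0942 0.0739] 8.076652479371443e-05
153,270 [0.623  0.116  0.1416] 0.005076981415241977
153,0 [ 0.6611 -0.1484  0.1471] 0.008618195719481048
0,0 [ 0.5178 -0.1683  0.0815] 0.003930461756723346
[ 0.5188 -0.1717  0.0784  0.1388  0.3998] [ 7.9535 22.9085] [-0.7947 -0.793  -0.1665  0.123  -0.1908  0.3126  0.6258 -1.0187  0.9311
 -1.2698 -2.2127  0.9899]
```

```bash
cat >> h.py <<'E'
np.set_printoptions(precision=4,suppress=True)
def delta(p,Rt=None):
    "tool-axis shift and rotvec from measured pose to target"
    s=manip.state(); r=Rq(s["tool_rot"])
    print("t",s["time"],"shift",r.T@(np.array(p)-s["tool_pos"]),"rotv",None if Rt is None else R.from_matrix(r.T@Rt).as_rotvec(),"F",s["contact_force"])
E
python3 - <<'E'
from h import *
from scipy.optimize import least_squares
print(plane("top",(445.0,282.2),.07))
T=[(250.81,262.56),(240.84,199.58),(359.63,184.32),(363.21,248.27)]
L=np.array([[0,.27,0],[.153,.27,0],[.153,0,0],[0,0,0]])
f=lambda v:np.ravel([proj("top",(R.from_euler('z',v[2])*R.from_euler('y',-np.radians(25))).as_matrix()@l+[v[0],v[1],.075])-t for l,t in zip(L,T)])
r=least_squares(f,[.5,-.17,.14]);print(r.x,np.degrees(r.x[2]),r.fun)
delta([.45,.3,.23]);delta([.442,-.365,.23])
# other objects (top view, rough)
for n,u,z in(("jar",(151,286),.075),("glue",(152,172),.15),("dye",(348,142),.1)): print(n,plane("top",u,z))
E
```

```text
[ 0.4394 -0.3632  0.07  ]
[ 0.5191 -0.1719  0.1389] 7.960647221338977 [-0.5989 -0.9288 -0.0246  0.9103  0.1594  1.0575  0.4592 -1.1227]
t 0.1 shift [-0.3711 -0.2309  0.0005] rotv None F [-0.5893  0.5431  0.1789]
t 0.1 shift [-0.5128 -0.8807  0.0017] rotv None F [-0.5893  0.5431  0.1789]
jar [0.4218 0.3278 0.075 ]
glue [0.6799 0.3146 0.15  ]
dye [ 0.7657 -0.1319  0.1   ]
```

```bash
A='[1,-0.037,-0.023,0,0,0,0]'; python3 shift.py '[[1,-0.037,-0.023,0,0,0,0],[1,-0.037,-0.023,0,0,0,0],[1,-0.037,-0.023,0,0,0,0],[1,-0.037,-0.023,0,0,0,0],[1,-0.037,-0.023,0,0,0,0]]'
python3 shift.py '[[1,-0.037,-0.023,0,0,0,0],[1,-0.037,-0.023,0,0,0,0],[1,-0.037,-0.023,0,0,0,0],[1,-0.037,-0.023,0,0,0,0],[1,-0.037,-0.023,0,0,0,0]]'
python3 shift.py '[[1,-0.01,-0.046,0,0,0,0],[1,-0.01,-0.046,0,0,0,0],[1,-0.01,-0.046,0,0,0,0],[1,-0.01,-0.046,0,0,0,0],[1,-0.01,-0.046,0,0,0,0]]'
python3 shift.py '[[1,-0.01,-0.046,0,0,0,0],[1,-0.01,-0.046,0,0,0,0],[1,-0.01,-0.046,0,0,0,0],[1,-0.01,-0.046,0,0,0,0],[1,-0.01,-0.046,0,0,0,0]]'
python3 shift.py '[[1,-0.01,-0.046,0,0,0,0],[1,-0.01,-0.046,0,0,0,0],[1,-0.01,-0.046,0,0,0,0],[1,-0.01,-0.046,0,0,0,0],[1,0,0,0,0,0,0]]'
python3 - <<'E'
from h import *
a=np.radians(-13.4);x=np.array([np.cos(a),np.sin(a),0]);y=np.array([-np.sin(a),np.cos(a),0])
delta([.442,-.364,.034],np.c_[-x,y,[0,0,-1]])
E
```

```text
time: 0.72
tool_pos: [0.2956, 0.454, 0.2308]
tool_rot: [-0.0, 0.113, 0.994, -0.0]
contact_force: [0.7, 0.5, -1.0]
gripper_width: 0.997
grasp_force: 0.0
time: 1.35
tool_pos: [0.4499, 0.3004, 0.2308]
tool_rot: [-0.0, 0.113, 0.994, -0.0]
contact_force: [-0.2, 0.4, -0.4]
gripper_width: 1.0
grasp_force: 0.0
time: 1.98
tool_pos: [0.4458, 0.0649, 0.2309]
tool_rot: [-0.0, 0.113, 0.994, -0.0]
contact_force: [0.5, -0.3, -0.1]
gripper_width: 1.002
grasp_force: 0.0
time: 2.6
tool_pos: [0.4429, -0.1705, 0.2309]
tool_rot: [-0.0, 0.113, 0.994, 0.0]
contact_force: [0.9, -0.0, -0.1]
gripper_width: 1.001
grasp_force: 0.0
time: 3.22
tool_pos: [0.4401, -0.3596, 0.2304]
tool_rot: [-0.001, 0.115, 0.993, 0.0]
contact_force: [0.8, -0.4, 0.3]
gripper_width: 1.003
grasp_force: 0.0
t 3.225 shift [-0.0031 -0.004   0.1964] rotv [ 0.0005 -0.0014  0.0035] F [ 0.8094 -0.3825  0.2663]
```

```bash
python3 shift.py '[[1,-0.003,-0.004,0.04,0,0,0],[1,0,0,0.04,0,0,0],[1,0,0,0.04,0,0,0],[1,0,0,0.04,0,0,0],[1,0,0,0.036,0,0,0]]'
python3 shift.py '[[0,0,0,0,0,0,0],[0,0,0,0,0,0,0],[0,0,0,0,0,0,0],[0,0,0,0,0,0,0],[0,0,0,0,0,0,0]]'
python3 shift.py '[[0,0,0,0,0,0,0],[0,0,0,-0.02,0,0,0],[0,0,0,-0.03,0,0,0],[0,0,0,-0.04,0,0,0],[0,0,0,-0.04,0,0,0]]'
python3 - <<'E'
from h import *
s=eyes.grab_frame("scene")[:,:,::-1];t=eyes.grab_frame("top")[:,:,::-1]
g=lambda i,c,r,w,h:cv2.resize(i[r:r+h,c:c+w],(400,400),interpolation=cv2.INTER_CUBIC)
cv2.imwrite("pics/c2.png",np.hstack([g(s,60,210,120,120),g(t,390,220,100,100)]))
E
```

```text
time: 3.85
tool_pos: [0.4427, -0.3603, 0.0336]
tool_rot: [-0.0, 0.113, 0.994, 0.001]
contact_force: [0.3, -0.7, 0.6]
gripper_width: 1.002
grasp_force: 0.0
time: 4.47
tool_pos: [0.4442, -0.3631, 0.0378]
tool_rot: [0.001, 0.113, 0.994, -0.001]
contact_force: [-0.9, 0.1, 6.2]
gripper_width: 0.319
grasp_force: 59.9
time: 5.1
tool_pos: [0.4427, -0.3616, 0.1671]
tool_rot: [-0.0, 0.113, 0.994, 0.0]
contact_force: [-0.1, -1.1, -1.8]
gripper_width: 0.318
grasp_force: 59.4
```

View pics/c2.png

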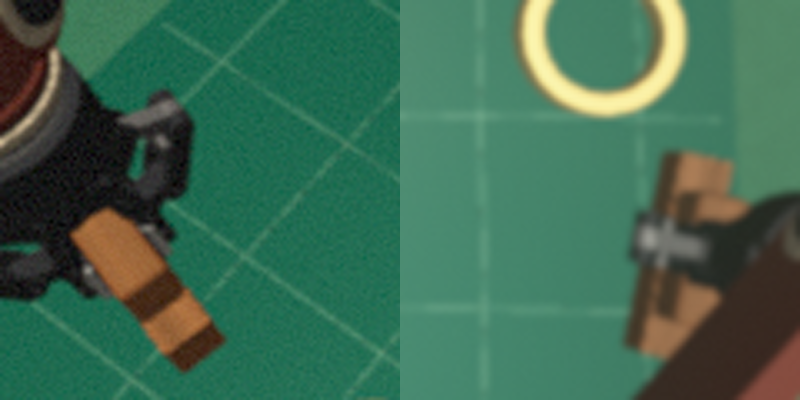

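The block is held across its grip, the fingers clear of its ends, with the foot end at scene ≈(121,317).

```bash
cat >> h.py <<'E'
Rb=(R.from_euler('z',.1389)*R.from_euler('y',-np.radians(25))).as_matrix(); Ob=np.array([.5191,-.1719,.075]); Rt=Rb@np.diag([-1,1,-1.])
def b2w(p): return Ob+Rb@np.array(p)
def w2b(p): return Rb.T@(np.array(p)-Ob)
E
python3 - <<'E'
from h import *
s=manip.state();r=Rq(s["tool_rot"])
for u,z in(((121.5,316.8),.129),((120.,310.0),.161)):
    p=plane("scene",u,z); print(p,"in tool",r.T@(p-s["tool_pos"]))
delta(b2w([.06,.03,.11]),Rt)
E
```

```text
[ 0.4931 -0.3745  0.129 ] in tool [-0.0484  0.0011  0.0439]
[ 0.4983 -0.3696  0.161 ] in tool [-0.0527  0.0069  0.0119]
t 5.2 shift [-0.0255  0.2347 -0.0289] rotv [-0.0876 -0.4231 -0.358 ] F [ 0.6286 -0.3106 -0.618 ]
```

```bash
python3 shift.py '[[0,0,0,-0.05,0,0,0],[0,0,0,-0.05,0,0,0],[0,0,0,0,-0.022,-0.106,-0.09],[0,0,0,0,-0.022,-0.106,-0.09],[0,0,0,0,-0.022,-0.106,-0.09]]'
python3 shift.py '[[0,0,0,0,-0.022,-0.106,-0.09],[0,0,0,0,0,0,0]]'
python3 - <<'E'
from h import *
delta(b2w([.066,.03,.10]),Rt)
E
```

```text
time: 5.82
tool_pos: [0.4426, -0.3612, 0.2644]
tool_rot: [0.162, -0.024, 0.986, 0.015]
contact_force: [-0.1, -0.2, -2.6]
gripper_width: 0.318
grasp_force: 59.7
time: 6.08
tool_pos: [0.4411, -0.3616, 0.263]
tool_rot: [0.211, -0.066, 0.975, 0.021]
contact_force: [-0.4, 0.5, -2.3]
gripper_width: 0.322
grasp_force: 59.7
t 6.075 shift [-0.08    0.2064  0.1157] rotv [ 0.0108 -0.0087 -0.0065] F [-0.3771  0.4915 -2.3263]
```

```bash
python3 shift.py '[[0,-0.016,0.0413,0,0.011,-0.009,-0.006],[0,-0.016,0.0413,0,0,0,0],[0,-0.016,0.0413,0,0,0,0],[0,-0.016,0.0413,0,0,0,0],[0,-0.016,0.0413,0,0,0,0]]'
python3 shift.py '[[0,0,0,0.04,0,0,0],[0,0,0,0.04,0,0,0],[0,0,0,0.035,0,0,0],[0,0,0,0,0,0,0]]'
python3 - <<'E'
from h import *
delta(b2w([.066,.03,.04]),Rt)
s=eyes.grab_frame("scene")[:,:,::-1];t=eyes.grab_frame("top")[:,:,::-1]
g=lambda i,c,r,w,h:cv2.resize(i[r:r+h,c:c+w],(400,400),interpolation=cv2.INTER_CUBIC)
cv2.imwrite("pics/c3.png",np.hstack([g(s,170,140,150,150),g(t,240,150,140,140)]))
E
```

```text
time: 6.7
tool_pos: [0.4856, -0.1454, 0.2991]
tool_rot: [0.217, -0.069, 0.974, 0.014]
contact_force: [1.2, 0.7, -1.7]
gripper_width: 0.316
grasp_force: 60.2
time: 7.2
tool_pos: [0.5326, -0.1387, 0.1907]
tool_rot: [0.214, -0.069, 0.974, 0.016]
contact_force: [-0.5, 0.3, -1.5]
gripper_width: 0.319
grasp_force: 60.1
t 7.2 shift [-0.001  -0.0012  0.0573] rotv [ 0.0029 -0.0043  0.0028] F [-0.4903  0.2915 -1.4804]
```

View pics/c3.png

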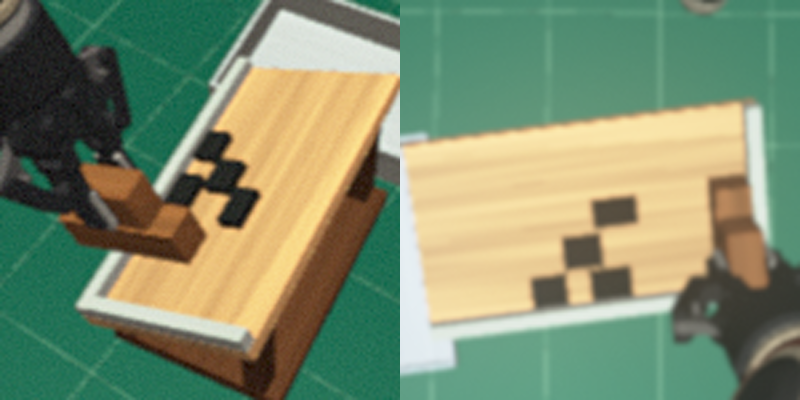

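The block hovers parallel over the clear strip between stop and chips, with the chips clear to its left in the top view.

```bash
python3 shift.py '[[0,0,0,0.03,0.003,-0.004,0.003],[0,0,0,0.02,0,0,0],[0,0,0,0.004,0,0,0],[0,0,0,0,0,0,0]]'
python3 shift.py '[[0,0,0,0.003,0,0,0],[0,0,0,0,0,0,0]]'
python3 shift.py '[[0,0,0,0.003,0,0,0],[0,0,0,0,0,0,0]]'
python3 - <<'E'
from h import *
s=manip.state();print("board",w2b(s["tool_pos"]),"Fb",Rb.T@s["contact_force"],Rb.T@s["ft_torque"]);delta(b2w([.066,.03,.038]),Rt)
E
```

```text
time: 7.8
tool_pos: [0.5575, -0.1381, 0.148]
tool_rot: [0.221, -0.068, 0.973, 0.012]
contact_force: [0.1, -0.2, -2.1]
gripper_width: 0.321
grasp_force: 60.2
time: 8.05
tool_pos: [0.5584, -0.1377, 0.1442]
tool_rot: [0.22, -0.068, 0.973, 0.012]
contact_force: [-1.1, 0.2, -2.0]
gripper_width: 0.317
grasp_force: 60.2
time: 8.3
tool_pos: [0.5594, -0.1372, 0.1404]
tool_rot: [0.219, -0.068, 0.973, 0.013]
contact_force: [0.1, 0.5, -2.0]
gripper_width: 0.318
grasp_force: 60.2
board [0.0681 0.0288 0.0404] Fb [-0.6774  0.4641 -1.9232] [-0.0459  0.3923 -0.0281]
t 8.3 shift [0.0021 0.0013 0.0024] rotv [-0.0047  0.0068  0.0009] F [ 0.1327  0.4871 -2.0293]
```

```bash
for i in 1; do python3 shift.py '[[0,0,0,0.002,0,0,0],[0,0,0,0,0,0,0]]'
python3 shift.py '[[0,0,0,0.002,0,0,0],[0,0,0,0,0,0,0]]'
python3 shift.py '[[0,0,0,0.002,0,0,0],[0,0,0,0,0,0,0]]'
python3 shift.py '[[0,0,0,0.002,0,0,0],[0,0,0,0,0,0,0]]'; done
python3 - <<'E'
from h import *
s=manip.state();print("board",w2b(s["tool_pos"]),"Fb",Rb.T@s["contact_force"],Rb.T@s["ft_torque"]);delta(b2w([.066,.03,.038]),Rt)
E
```

```text
time: 8.55
tool_pos: [0.5602, -0.1371, 0.1386]
tool_rot: [0.219, -0.068, 0.973, 0.013]
contact_force: [-1.4, -0.4, -2.7]
gripper_width: 0.321
grasp_force: 60.2
time: 8.8
tool_pos: [0.5611, -0.1372, 0.138]
tool_rot: [0.219, -0.068, 0.973, 0.013]
contact_force: [-6.2, -0.1, 4.4]
gripper_width: 0.319
grasp_force: 61.3
time: 9.05
tool_pos: [0.5613, -0.1373, 0.138]
tool_rot: [0.218, -0.069, 0.973, 0.013]
contact_force: [-23.7, 0.5, 19.0]
gripper_width: 0.316
grasp_force: 64.2
time: 9.3
tool_pos: [0.5616, -0.1376, 0.1379]
tool_rot: [0.218, -0.069, 0.974, 0.013]
contact_force: [-37.5, 0.2, 31.0]
gripper_width: 0.317
grasp_force: 66.7
board [0.0691 0.028  0.0372] Fb [-20.5537   5.4159  43.8089] [1.555  3.3452 0.0296]
t 9.3 shift [ 0.0031  0.002  -0.0008] rotv [-0.0039  0.0029  0.0043] F [-37.5345   0.2212  31.018 ]
```

```bash
python3 shift.py '[[0,0.003,0,-0.0035,0,0,0],[0,0.003,0,0,0,0,0]]'
python3 shift.py '[[0,0,0.01,0,0,0,0],[0,0,0.015,0,0,0,0],[0,0,0.015,0,0,0,0],[0,0,0.015,0,0,0,0]]'
python3 - <<'E'
from h import *
s=manip.state();print("board",w2b(s["tool_pos"]),"Fb",Rb.T@s["contact_force"],Rb.T@s["ft_torque"]);delta(b2w([.066,.265,.038]),Rt)
E
```

```text
time: 9.55
tool_pos: [0.5577, -0.1384, 0.1366]
tool_rot: [0.222, -0.067, 0.973, 0.012]
contact_force: [1.2, -0.3, 5.0]
gripper_width: 0.316
grasp_force: 61.4
time: 10.05
tool_pos: [0.5498, -0.0847, 0.1362]
tool_rot: [0.221, -0.068, 0.973, 0.01]
contact_force: [-2.4, -6.6, 7.3]
gripper_width: 0.317
grasp_force: 61.9
board [0.0644 0.0821 0.0375] Fb [ 0.0731 -6.246   7.9892] [-1.1109  0.5947  0.2029]
t 10.05 shift [-0.0022  0.1829 -0.0024] rotv [-0.0103  0.0103  0.0032] F [-2.4134 -6.6442  7.2715]
```

```bash
python3 shift.py '[[0,0,0.015,0,0,0,0],[0,0,0.015,0,0,0,0],[0,0,0.015,0,0,0,0],[0,0,0.015,0,0,0,0],[0,0,0.015,0,0,0,0]]'
python3 - <<'E'
from h import *
s=manip.state();print("board",w2b(s["tool_pos"]),"Fb",Rb.T@s["contact_force"],Rb.T@s["ft_torque"]);delta(b2w([.066,.265,.038]),Rt)
s=eyes.grab_frame("scene")[:,:,::-1];t=eyes.grab_frame("top")[:,:,::-1]
g=lambda i,c,r,w,h:cv2.resize(i[r:r+h,c:c+w],(400,400),interpolation=cv2.INTER_CUBIC)
cv2.imwrite("pics/c4.png",np.hstack([g(s,180,130,150,150),g(t,220,150,140,140)]))
E
```

```text
time: 10.68
tool_pos: [0.5399, -0.0105, 0.1364]
tool_rot: [0.222, -0.068, 0.973, 0.01]
contact_force: [-3.4, -7.6, 9.3]
gripper_width: 0.318
grasp_force: 62.3
board [0.0649 0.157  0.0375] Fb [-0.0973 -7.0872 10.2848] [-1.3619  0.7343  0.2356]
t 10.675 shift [-0.0016  0.108  -0.0017] rotv [-0.0107  0.0113  0.0039] F [-3.4108 -7.633   9.28  ]
```

View pics/c4.png

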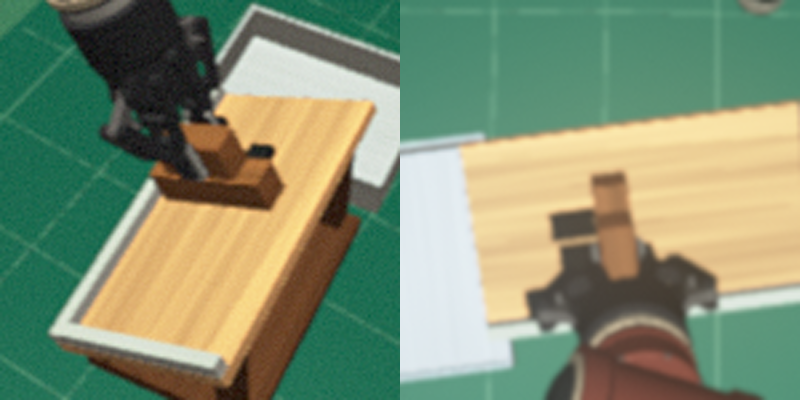

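The block is mid-board at top panel (612,225), with the chips bunched ahead of it on the tray side and nothing left behind.

```bash
python3 shift.py '[[0,0,0.015,0,0,0,0],[0,0,0.015,0,0,0,0],[0,0,0.015,0,0,0,0],[0,0,0.015,0,0,0,0],[0,0,0.015,0,0,0,0]]'
python3 shift.py '[[0,0,0.012,0,0,0,0],[0,0,0.012,0,0,0,0],[0,0,0.01,0,0,0,0],[0,0,0,0,0,0,0]]'
python3 - <<'E'
from h import *
s=manip.state();print("board",w2b(s["tool_pos"]),"Fb",Rb.T@s["contact_force"],Rb.T@s["ft_torque"]);delta(b2w([.066,.265,.038]),Rt)
s=eyes.grab_frame("scene")[:,:,::-1];t=eyes.grab_frame("top")[:,:,::-1]
g=lambda i,c,r,w,h:cv2.resize(i[r:r+h,c:c+w],(400,400),interpolation=cv2.INTER_CUBIC)
cv2.imwrite("pics/c5.png",np.hstack([g(s,210,120,150,150),g(t,170,160,140,140)]))
E
```

```text
time: 11.4
tool_pos: [0.5299, 0.0639, 0.1366]
tool_rot: [0.222, -0.069, 0.973, 0.01]
contact_force: [-4.9, -9.4, 11.8]
gripper_width: 0.323
grasp_force: 62.6
time: 11.9
tool_pos: [0.5251, 0.0988, 0.1364]
tool_rot: [0.222, -0.069, 0.973, 0.011]
contact_force: [-5.1, -5.6, 13.2]
gripper_width: 0.321
grasp_force: 62.8
board [0.0653 0.2673 0.0373] Fb [ 0.3337 -4.8471 14.4143] [-0.8763  0.7022  0.1736]
t 11.9 shift [-0.0007 -0.0023 -0.0007] rotv [-0.0075  0.012   0.0039] F [-5.0625 -5.6019 13.2048]
```

View pics/c5.png

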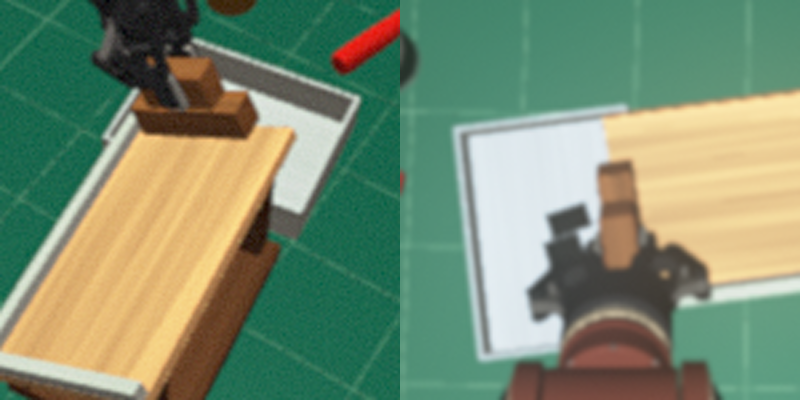

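Two chips show on the tray floor at top panel (568,220) and (565,250); the rest are under the gripper. I'll lift, go back and count.

```bash
python3 shift.py '[[0,0,-0.002,-0.03,0,0,0],[0,0,-0.04,0,0,0,0],[0,0,-0.05,0,0,0,0],[0,0,-0.05,0,0,0,0],[0,0,-0.05,0,0,0,0]]'
python3 shift.py '[[0,0,-0.03,0,-0.008,0.012,0.004],[0,0,0,0,0,0,0]]'
python3 - <<'E'
from h import *
s=manip.state();print("board",w2b(s["tool_pos"]),"Fb",Rb.T@s["contact_force"],Rb.T@s["ft_torque"]);delta(b2w([.066,.024,.05]),Rt)
s=eyes.grab_frame("scene")[:,:,::-1];t=eyes.grab_frame("top")[:,:,::-1]
g=lambda i,c,r,w,h:cv2.resize(i[r:r+h,c:c+w],(400,400),interpolation=cv2.INTER_CUBIC)
cv2.imwrite("pics/c6.png",np.hstack([g(s,190,120,170,170),g(t,180,150,200,200)]))
hs=cv2.cvtColor(np.ascontiguousarray(t),cv2.COLOR_BGR2HSV);m=cv2.inRange(hs,(0,0,0),(180,255,110))
o=np.zeros_like(m);o[200:285,194:256]=m[200:285,194:256]
for c in cv2.findContours(o,0,2)[0]:
    if cv2.contourArea(c)>15:
        r=cv2.minAreaRect(c);print(r,plane("top",r[0],.014))
E
```

```text
time: 12.62
tool_pos: [0.536, -0.0935, 0.1594]
tool_rot: [0.219, -0.068, 0.973, 0.014]
contact_force: [0.9, 0.1, -2.1]
gripper_width: 0.316
grasp_force: 60.6
time: 12.88
tool_pos: [0.5405, -0.124, 0.1598]
tool_rot: [0.212, -0.065, 0.975, 0.017]
contact_force: [0.1, 0.1, -1.7]
gripper_width: 0.316
grasp_force: 60.6
board [0.0611 0.0445 0.0651] Fb [-0.5713  0.074  -1.5745] [ 0.0065  0.314  -0.0075]
t 12.875 shift [-0.0052 -0.0205  0.015 ] rotv [ 0.0032 -0.0069 -0.0063] F [ 0.136   0.0937 -1.6684]
((233.00003051757812, 262.0000305175781), (9.899494171142578, 19.798988342285156), 45.0) [0.4793 0.1427 0.014 ]
((228.3960418701172, 242.53961181640625), (12.039950370788574, 19.900745391845703), 5.710593223571777) [0.5275 0.1553 0.014 ]
```

View pics/c6.png

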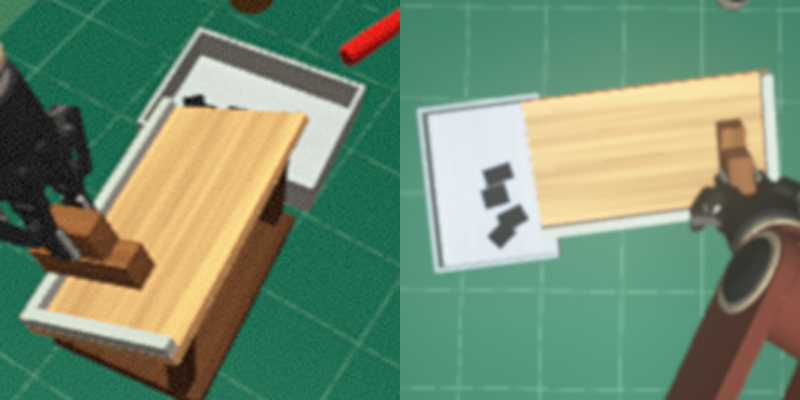

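All four chips lie on the tray floor at top panel (498,173), (495,196), (512,216) and (503,235), and the board is clear. Next the corner.

```bash
python3 shift.py '[[0,-0.005,-0.021,0,0.003,-0.007,-0.006],[0,0,0,0.012,0,0,0],[0,0,0,0.01,0,0,0],[0,0,0,0.005,0,0,0],[0,0,0,0,0,0,0]]'
python3 shift.py '[[0,0,0,0.002,0,0,0],[0,0,0,0,0,0,0]]'
python3 - <<'E'
from h import *
s=manip.state();print("board",w2b(s["tool_pos"]),"Fb",Rb.T@s["contact_force"],Rb.T@s["ft_torque"]);delta(b2w([.066,.024,.038]),Rt)
E
```

```text
time: 13.6
tool_pos: [0.5595, -0.1404, 0.1379]
tool_rot: [0.217, -0.07, 0.974, 0.015]
contact_force: [0.6, 0.3, -1.2]
gripper_width: 0.315
grasp_force: 60.7
time: 13.85
tool_pos: [0.5605, -0.1409, 0.1373]
tool_rot: [0.217, -0.069, 0.974, 0.015]
contact_force: [-4.3, 1.2, 2.5]
gripper_width: 0.317
grasp_force: 61.3
board [0.0674 0.025  0.0373] Fb [-2.602   1.8197  3.993 ] [0.3923 0.5535 0.025 ]
t 13.85 shift [ 0.0014 -0.001  -0.0007] rotv [0.0005 0.0022 0.0034] F [-4.2587  1.242   2.5192]
```

```bash
python3 shift.py '[[0,0,-0.005,0,0,0,0],[0,0,-0.002,0,0,0,0]]'
python3 shift.py '[[0,0,-0.002,0,0,0,0],[0,0,0,0,0,0,0]]'
python3 shift.py '[[0,0,-0.002,0,0,0,0],[0,0,0,0,0,0,0]]'
python3 - <<'E'
from h import *
s=manip.state();print("board",w2b(s["tool_pos"]),"Fb",Rb.T@s["contact_force"],Rb.T@s["ft_torque"]);delta(b2w([.066,.014,.038]),Rt)
E
python3 shift.py '[[0,0.003,0,0,0,0,0],[0,0.002,0,0,0,0,0]]'
python3 shift.py '[[0,0.002,0,0,0,0,0],[0,0,0,0,0,0,0]]'
python3 - <<'E'
from h import *
s=manip.state();print("board",w2b(s["tool_pos"]),"Fb",Rb.T@s["contact_force"],Rb.T@s["ft_torque"]);delta(b2w([.059,.014,.038]),Rt)
E
```

```text
time: 14.1
tool_pos: [0.5618, -0.1479, 0.1374]
tool_rot: [0.217, -0.069, 0.974, 0.015]
contact_force: [-2.2, 4.0, 3.6]
gripper_width: 0.319
grasp_force: 61.6
time: 14.35
tool_pos: [0.5621, -0.1499, 0.1374]
tool_rot: [0.217, -0.069, 0.974, 0.015]
contact_force: [-3.3, 4.0, 3.5]
gripper_width: 0.324
grasp_force: 61.6
time: 14.6
tool_pos: [0.5621, -0.1502, 0.1374]
tool_rot: [0.217, -0.069, 0.974, 0.017]
contact_force: [-5.7, 9.4, 7.7]
gripper_width: 0.315
grasp_force: 62.2
board [0.0677 0.0155 0.0373] Fb [-0.67   10.0613  8.8046] [ 1.9186  0.2084 -0.192 ]
t 14.6 shift [ 0.0017 -0.0015 -0.0007] rotv [0.0048 0.0026 0.0016] F [-5.6796  9.3651  7.6965]
time: 14.85
tool_pos: [0.5598, -0.1506, 0.1368]
tool_rot: [0.22, -0.069, 0.973, 0.017]
contact_force: [5.6, 10.9, 4.0]
gripper_width: 0.319
grasp_force: 61.2
time: 15.1
tool_pos: [0.5579, -0.1508, 0.1359]
tool_rot: [0.22, -0.069, 0.973, 0.017]
contact_force: [3.8, 10.7, 5.3]
gripper_width: 0.316
grasp_force: 61.4
board [0.0631 0.0155 0.0377] Fb [ 7.0029 10.1114  2.6097] [ 2.1365 -1.1699 -0.1193]
t 15.1 shift [ 0.0041 -0.0015 -0.0003] rotv [0.0039 0.0084 0.0011] F [ 3.7934 10.74    5.3248]
```

```bash
python3 shift.py '[[0,0.002,0,0.001,0,0,0],[0,0,0,0,0,0,0]]'
python3 shift.py '[[0,0.002,0,0,0,0,0],[0,0,0,0,0,0,0]]'
python3 shift.py '[[0,0.001,0,0,0,0,0],[0,0,0,0,0,0,0]]'
python3 - <<'E'
from h import *
s=manip.state();print("board",w2b(s["tool_pos"]),"Fb",Rb.T@s["contact_force"],Rb.T@s["ft_torque"]);delta(b2w([.059,.014,.038]),Rt)
E
```

```text
time: 15.35
tool_pos: [0.5578, -0.1509, 0.1358]
tool_rot: [0.222, -0.069, 0.973, 0.017]
contact_force: [5.8, 13.9, 8.5]
gripper_width: 0.319
grasp_force: 61.5
time: 15.6
tool_pos: [0.5563, -0.1511, 0.1353]
tool_rot: [0.222, -0.069, 0.973, 0.017]
contact_force: [6.5, 13.9, 8.9]
gripper_width: 0.324
grasp_force: 61.6
time: 15.85
tool_pos: [0.5555, -0.1512, 0.135]
tool_rot: [0.222, -0.069, 0.972, 0.017]
contact_force: [6.1, 14.0, 8.9]
gripper_width: 0.323
grasp_force: 61.7
board [0.0606 0.0155 0.0379] Fb [11.0215 13.0265  4.7183] [ 2.6565 -1.8128 -0.0667]
t 15.85 shift [ 0.0016 -0.0015 -0.0001] rotv [0.0038 0.0127 0.001 ] F [ 6.1143 14.008   8.9341]
```

```bash
python3 shift.py '[[0,0.002,0,0,0,0.005,0],[0,0,0,0,0,0,0]]'
python3 shift.py '[[0,0.002,0,0,0,0.004,0],[0,0,0,0,0,0,0]]'
python3 shift.py '[[0,0.001,0,0,0,0,0],[0,0,0,0,0,0,0]]'
python3 - <<'E'
from h import *
s=manip.state();print("board",w2b(s["tool_pos"]),"Fb",Rb.T@s["contact_force"],Rb.T@s["ft_torque"]);delta(b2w([.059,.014,.038]),Rt)
E
```

```text
time: 16.1
tool_pos: [0.5532, -0.1515, 0.1335]
tool_rot: [0.219, -0.069, 0.973, 0.017]
contact_force: [5.7, 13.7, 8.3]
gripper_width: 0.316
grasp_force: 61.8
time: 16.35
tool_pos: [0.5529, -0.1515, 0.1337]
tool_rot: [0.219, -0.068, 0.973, 0.017]
contact_force: [12.7, 15.7, 5.9]
gripper_width: 0.32
grasp_force: 61.0
time: 16.6
tool_pos: [0.5527, -0.1516, 0.1338]
tool_rot: [0.22, -0.068, 0.973, 0.017]
contact_force: [15.9, 15.3, 4.9]
gripper_width: 0.317
grasp_force: 60.7
board [0.0576 0.0154 0.038 ] Fb [18.2619 12.9085 -3.1196] [ 2.7664 -3.2351 -0.0726]
t 16.6 shift [-0.0014 -0.0014  0.    ] rotv [ 0.0032  0.0087 -0.    ] F [15.91   15.2582  4.8905]
```

```bash
python3 shift.py '[[0,0.0005,0,0.0015,0,0,0],[0,0,0,0,0,0,0]]'
python3 shift.py '[[0,0,0,0.001,0,0,0],[0,0,0,0,0,0,0],[0,0,0,0,0,0,0],[0,0,0,0,0,0,0]]'
python3 - <<'E'
from h import *
s=manip.state();print("board",w2b(s["tool_pos"]),"Fb",Rb.T@s["contact_force"],Rb.T@s["ft_torque"]);delta(b2w([.059,.014,.038]),Rt)
s=eyes.grab_frame("scene")[:,:,::-1];t=eyes.grab_frame("top")[:,:,::-1]
g=lambda i,c,r,w,h:cv2.resize(i[r:r+h,c:c+w],(400,400),interpolation=cv2.INTER_CUBIC)
cv2.imwrite("pics/c7.png",np.hstack([g(s,190,190,100,100),g(t,310,180,80,80)]))
E
```

```text
time: 16.85
tool_pos: [0.5529, -0.1516, 0.1336]
tool_rot: [0.22, -0.068, 0.973, 0.017]
contact_force: [8.4, 16.8, 12.9]
gripper_width: 0.318
grasp_force: 62.3
time: 17.35
tool_pos: [0.5533, -0.1516, 0.1335]
tool_rot: [0.22, -0.069, 0.973, 0.017]
contact_force: [3.2, 19.3, 18.5]
gripper_width: 0.321
grasp_force: 63.3
board [0.058  0.0154 0.0376] Fb [13.092  18.6838 14.353 ] [ 3.4427 -2.004  -0.1685]
t 17.35 shift [-0.001  -0.0014 -0.0004] rotv [0.0039 0.008  0.0012] F [ 3.1569 19.3068 18.5411]
```

View pics/c7.png

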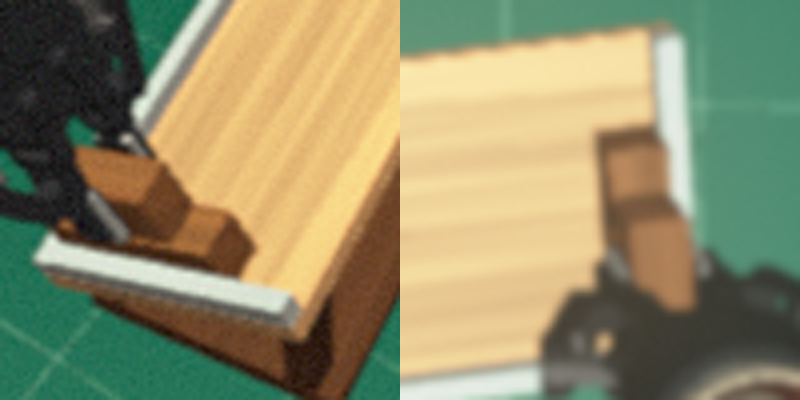

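The top panel shows the block parallel to the stop and against it at (665,180). In the scene panel its end is at the ledge. I'll press once more, hold, ease the load and release.

```bash
python3 shift.py '[[0,0.0015,0,0,0,0,0],[0,0.001,0,0,0,0,0],[0,0,0,0,0,0,0],[0,0,0,0,0,0,0],[0,0,0,0,0,0,0]]'
python3 - <<'E'
from h import *
s=manip.state();print("board",w2b(s["tool_pos"]),"Fb",Rb.T@s["contact_force"],Rb.T@s["ft_torque"]);delta(b2w([.059,.014,.038]),Rt)
E
python3 shift.py '[[0,0,0.0008,-0.001,0,0,0],[0,0,0,0,0,0,0]]'
python3 - <<'E'
from h import *
s=manip.state();print("board",w2b(s["tool_pos"]),"Fb",Rb.T@s["contact_force"],Rb.T@s["ft_torque"])
E
```

```text
time: 18.08
tool_pos: [0.5529, -0.1516, 0.1337]
tool_rot: [0.222, -0.068, 0.972, 0.017]
contact_force: [14.3, 20.8, 15.1]
gripper_width: 0.319
grasp_force: 62.0
board [0.0577 0.0154 0.0378] Fb [21.8335 18.6188  6.4439] [ 3.6213 -3.2816 -0.0858]
t 18.075 shift [-0.0013 -0.0014 -0.0002] rotv [0.0033 0.0132 0.0006] F [14.3223 20.8021 15.0674]
time: 18.32
tool_pos: [0.5522, -0.1518, 0.1339]
tool_rot: [0.222, -0.068, 0.972, 0.016]
contact_force: [15.5, 16.3, 10.9]
gripper_width: 0.319
grasp_force: 61.5
board [0.0572 0.0153 0.0384] Fb [20.5969 14.044   2.4523] [ 2.8731 -3.4893 -0.0809]
```

```bash
python3 shift.py '[[0,-0.002,0.0005,0.0012,0,-0.004,0],[0,0,0,0,0,0,0]]'
python3 - <<'E'
from h import *
s=manip.state();print("board",w2b(s["tool_pos"]),"Fb",Rb.T@s["contact_force"],Rb.T@s["ft_torque"]);delta(b2w([.059,.014,.038]),Rt)
E
```

```text
time: 18.58
tool_pos: [0.553, -0.1516, 0.1336]
tool_rot: [0.222, -0.069, 0.973, 0.016]
contact_force: [4.9, 13.9, 18.7]
gripper_width: 0.318
grasp_force: 63.1
board [0.0577 0.0154 0.0377] Fb [14.0369 13.1348 14.095 ] [ 2.6899 -1.5734 -0.1869]
t 18.575 shift [-0.0013 -0.0014 -0.0002] rotv [0.0008 0.0122 0.0022] F [ 4.8812 13.9449 18.7066]
```

```bash
python3 shift.py '[[0.45,0,0,0,0,0,0],[0.6,0,0,0,0,0,0],[0.6,0,0,0,0,0,0],[0.6,0,0,0,0,0,0]]'
python3 - <<'E'
from h import *
s=manip.state();print("board",w2b(s["tool_pos"]),"Fb",Rb.T@s["contact_force"]);delta(b2w([.059,.014,.038]),Rt)
E
python3 shift.py '[[0.6,0,0,-0.02,0,0,0],[0.6,0,0,-0.04,0,0,0],[0.6,0,0,-0.05,0,0,0],[0.6,0,0,-0.05,0,0,0],[0.6,0,0,-0.04,0,0,0]]'
python3 shift.py '[[0.6,0.03,0.05,0,0,0,0],[0.6,0.03,0.05,0,0,0,0],[0.6,0.03,0.05,0,0,0,0],[0.6,0.03,0.05,0,0,0,0],[0.6,0,0,0,0,0,0]]'
python3 - <<'E'
from h import *
s=eyes.grab_frame("scene")[:,:,::-1];t=eyes.grab_frame("top")[:,:,::-1]
cv2.imwrite("pics/s8.png",s);cv2.imwrite("pics/t8.png",t)
g=lambda i,c,r,w,h:cv2.resize(i[r:r+h,c:c+w],(400,400),interpolation=cv2.INTER_CUBIC)
cv2.imwrite("pics/c8.png",np.hstack([g(s,190,190,100,100),g(t,310,190,80,80)]))
E
```

```text
time: 19.08
tool_pos: [0.5468, -0.153, 0.1251]
tool_rot: [0.214, -0.069, 0.974, 0.015]
contact_force: [-0.8, 1.0, -0.2]
gripper_width: 0.601
grasp_force: 0.0
board [0.0484 0.0149 0.0327] Fb [-0.6389  1.1122  0.1037]
t 19.075 shift [-0.0106 -0.0009 -0.0054] rotv [ 0.0002 -0.0037  0.0023] F [-0.7709  1.0152 -0.176 ]
time: 19.7
tool_pos: [0.4634, -0.1648, 0.3094]
tool_rot: [0.215, -0.069, 0.974, 0.014]
contact_force: [0.7, 0.4, -0.2]
gripper_width: 0.598
grasp_force: 0.0
time: 20.32
tool_pos: [0.3723, 0.0193, 0.2594]
tool_rot: [0.198, -0.074, 0.977, 0.018]
contact_force: [0.0, -1.7, -0.1]
gripper_width: 0.602
grasp_force: 0.0
```

View pics/c8.png

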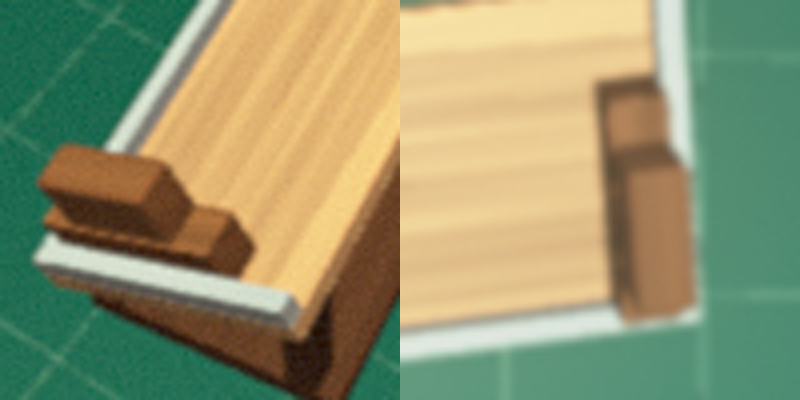

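The block stands alone in the corner, its side along the stop at panel (690,240) and its lower end at the ledge at (655,318). A quick pixel check of its ends comes before handing in.

Run:
```python
from h import *
t=cv2.imread("pics/t8.png");s=cv2.imread("pics/s8.png")
for x in(.105,.11,.115): print(x,"top foot-end upper edge mid",proj("top",b2w([x,.014,.032])),"scene upper/bottom mid",proj("scene",b2w([x,.014,.032])),proj("scene",b2w([x,.014,0])))
h=cv2.cvtColor(t,cv2.COLOR_BGR2HSV)
c=int(round(proj("top",b2w([.11,.014,.032]))[0]))
print("col",c,list(zip(range(198,216),h[198:216,c,1:].tolist())))
for r in (215,222): print(r,list(zip(range(344,366),h[r,344:366,2].tolist())))
for y in(.0,.028): print(y,proj("top",b2w([.1,y,.032])),proj("top",b2w([.1,y,0])),proj("top",b2w([.075,y,.032])))
```

```text
0.105 top foot-end upper edge mid [357.8896 210.796 ] scene upper/bottom mid [241.7692 247.5205] [248.797  256.9855]
0.11 top foot-end upper edge mid [357.7516 208.6872] scene upper/bottom mid [243.7497 247.9027] [250.7516 257.3901]
0.115 top foot-end upper edge mid [357.6132 206.5716] scene upper/bottom mid [245.744  248.2876] [252.7195 257.7974]
col 358 [(198, [98, 229]), (199, [97, 232]), (200, [95, 236]), (201, [94, 237]), (202, [95, 236]), (203, [99, 230]), (204, [104, 201]), (205, [110, 149]), (206, [115, 115]), (207, [119, 109]), (208, [121, 120]), (209, [124, 142]), (210, [125, 159]), (211, [125, 163]), (212, [125, 163]), (213, [125, 163]), (214, [125, 163]), (215, [125, 163])]
215 [(344, 235), (345, 234), (346, 234), (347, 234), (348, 225), (349, 185), (350, 139), (351, 144), (352, 168), (353, 176), (354, 178), (355, 178), (356, 174), (357, 169), (358, 163), (359, 160), (360, 158), (361, 161), (362, 167), (363, 183), (364, 205), (365, 226)]
222 [(344, 232), (345, 231), (346, 231), (347, 231), (348, 227), (349, 203), (350, 153), (351, 111), (352, 99), (353, 102), (354, 109), (355, 113), (356, 116), (357, 117), (358, 118), (359, 119), (360, 120), (361, 121), (362, 122), (363, 122), (364, 125), (365, 139)]
0.0 [364.2649 212.1041] [361.1928 207.4426] [364.8964 222.5194]
0.028 [351.7887 213.6919] [349.072  208.9846] [352.5196 224.0958]
```

```bash
python3 -c "
from plant import manip, eyes
print(manip.job_done())"
```

```text
the job is handed in; nothing more can be done
None
```

All four off-cuts were wiped into the tray and the block was pressed into the corner, released and left flush against the ledge and stop; the job was handed in after about 20 of the 61 s, with no pass or fail result returned.

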